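# Clamp the maple block for sanding

## Robot

A 7-joint arm with a two-finger parallel gripper is mounted at the origin on a cart in front of the work surface, level with it; the furniture and walls round the work are solid. World frame = base frame: x ahead of the robot, y to its left, z up, the work surface at z = 0. Lengths are in m, angles in rad, forces in N, time in s.
With the tool pointing down it reaches from about 0.35 to 0.775 m from the base axis. Payload 3.1 kg.
Tool frame: the origin (TCP) lies at the very end of the fingers, on their centre line; the grasp point (between the pads) lies env.pinch_z behind it (env.pinch_z is the distance from the TCP to the grasp point, in m); z points along the fingers, y is the line along which they close (so a half turn about z gives the same grasp; the last joint's range is limited). The gripper opens to 85 mm and grips with 20 to 120 N. Pads are 22 mm wide; open, the fingers measure 114 mm over their backs; the gripper's body (76 mm by 85 mm) begins 54 mm behind the grasp point. The pads swing forward as they close: fully open they stand 13 mm farther back than shut.
Start: joints at [-1.351, 0.311, 0.014, 1.512, -0.004, 1.319, -0.027], TCP at [0.142, 0.531, 0.231] pointing down, gripper open.
Joint ranges: [-2.7, 2.7], [-0.3, 1.91], [-1.27, 1.3], [0.12, 2.57], [-1.44, 4.58], [0.2, 2.03], [-3.05, 3.05]. Speed limits (rad/s): [2.79, 2.79, 3.14, 3.14, 3.14, 3.14, 3.14].

## Interface

Orientations are given as [roll, pitch, yaw] about the fixed x, y, z axes, in that order (R = Rz(yaw) Ry(pitch) Rx(roll)).
In Python, from workcell import env, camera, camera_model, ticket gives the robot as it stands.
- The arm moves only by the tool apply_moves, never from a script. Its argument "steps" is one flat list of numbers, 5 for each row, row after row: the closure, from 0 (fully open) to 1 (shut), then the shift along the world's x, y, z in units of 50 mm (1.0 is 50 mm), then the turn about the world's z in units of 6 degrees (1.0 is 6 degrees). A call has 1 to 20 rows; each row is the pose to reach, as a shift and turn from the pose commanded when the call began; what a row does not reach only later rows make up. A row lasts 1/8 s, in which the tool goes at most 62.5 mm and 10.7 degrees, less where a joint would pass 70% of its speed; a pose out of reach is approached as far as the arm can. A call with a gripper value outside its range is refused whole. The fingers move at their own pace and stop on an object; "grip_force" is the grip in N (left out, the last holds). Time passes only in rows, so rows that repeat a pose let the fingers close. It gives the time, the measured TCP pose, the force, the opening and the grip force at its end, in the units of the state.
- env.get_state(): the state, without advancing time (a new reading comes with each control period).
- camera(name): name is "scene" or "top" or "wrist"; returns (picture, depth): 420x560x3 uint8, red, green, blue; 420x560 float32, m along the optical axis (not along the pixel's ray), 0 where there is no reading.
- camera_model(name): a dict with "mtx" (3x3 intrinsics, pixels), "R" (3x3) and "t" (3): a world point X has camera coordinates R X + t. Camera axes: x right, y down, z forward; pixel columns grow to the right and rows downward; lengths in m; the calibration is good to about 2 mm. A picture is of the moment at which its call begins: read the wrist's pose just before it. camera_model takes no time and is no camera call; for the wrist camera it gives the pose at the moment of the call.
- ticket.finish_job(): hands the job in; it is judged then, once.
The state is a dict: "time": time; "joints": joint angles; "joint_velocities": joint speeds; "tau": joint torques, N m; "eef_pos": TCP position; "ee_rot": TCP orientation; "contact_force": force on the tool from outside, world axes, zero at the start; "wrist_torque": the same for the moment, N m; "opening": finger opening in m; "gripper_force": force on a finger pad.
Only numpy, scipy, OpenCV 4.12 (cv2) and the standard library are available. Lean on these libraries where they do the work, as an engineer would, in place of code of your own. Each camera call takes 0.05 s, during which the arm holds its last target. There are 200 camera calls.

## Task

Get the maple block ready for sanding: push it along the bed of the small green screw clamp until it is fully back against the stop, then screw the black knurled knob down clockwise until it stops tight and the pad holds the block firmly. Let go of everything at the end, and leave the sanding block, the thread spool and the beeswax where they are.

Things in the scene. Friction and masses are not known exactly. Their poses are not given: they have to be found in the camera images.
- clamp: Small green screw clamp fixed to the bench. Origin on the bench top under the screw axis; x points from the open front to the rear stop, z up. Bed top at z = 16 mm, x from -120 to +70 mm, 86 mm wide; stop (face of the rear column) at x = +28 mm; two rails, 54 mm apart, 8 mm high, from x = -60 mm to the stop. Arm above the bed: 36 mm wide, forward to x = -22 mm, z = 62 to 86 mm.
- maple_block: Pale maple block 120 x 50 x 25 mm, about 80 g, lying on the clamp bed between the rails, long side along the clamp's x. Origin at the centre of its underside, its y axis along its length, z up. Starts 30 to 60 mm short of the stop; fully back, its centre is at x = -32 mm and its front end at x = -92 mm in the clamp's frame.
- pad: Round steel pad with a cork face, 32 mm across, under the clamp's arm at the lower end of the screw; goes straight down as the knob turns. Its face is 6.5 mm above the block's top with the knob at 0. Its origin is that of the clamp, lowered with the pad.
- knob (a joint): Turn of the knob in rad, growing clockwise seen from above (the way that tightens). Each rad lowers knob and pad by 1.59 mm. Starts at 0.8 to 2.6; the pad meets the block at about 4.1 and the screw comes to a firm stop at about 4.5. It turns against a friction of about 0.12 N m and stays where it is left.
- knob_grip (a point): Centre of the round black knurled knob, 40 mm across and 26 mm high (this point half-way up, on the screw axis), with a white line on its top. 119 mm above the bench with the knob at 0, 113 mm when tight. Below the knob only the 14 mm screw: 20 mm free above the arm at 0, 13 mm when tight.
- sanding_block: Brown cork sanding block, 56 x 96 x 33 mm, loose beside the clamp; origin at the centre of its underside. Leave it alone.
- red_spool: Wooden spool of dark red thread, 41 mm across, 50 mm high, upright beside the clamp; origin at the centre of its underside. Leave it alone.
- beeswax: Yellow block of beeswax, 36 x 52 x 19 mm, loose beside the clamp; origin at the centre of its underside. Leave it alone.
Not all that is in view belongs to the job. Leave any purple or red look-alike of the maple_block alone.

How it is judged:
By the outcome, as a careful person would: the job done as asked, in the order asked, and still so for the second after the job is handed in, with the robot touching nothing.
It also fails if it takes over 61 s, if anything falls off the work surface, if the arm or the gripper's body presses on something with over 40 N, if the wrist force passes 120 N, or if a joint passes its speed limit or range.

## Working session

There is one attempt and no reset: what is moved stays moved. The work goes in short steps, Python scripts to look and compute and a tool call to move; the robot and the scene stay as the last step left them, time stands still between calls to the robot, and variables do not carry over. Pictures are saved under pics/ and viewed, at most 10 in all, crops included, and the job is handed in when it is done.

Besides the shell and the picture viewer there is one more tool, called after "Call:" as name(argument=value, ...), one argument or row to a line, values as JSON. apply_moves: Moves the arm, as the interface text tells. Its arguments: {"type":"object","properties":{"steps":{"type":"array"},"grip_force":{"type":"number"}},"required":["steps"]}

```bash
mkdir -p pics; cat > h.py <<'E'
import numpy as np, cv2
from workcell import env, camera, camera_model, ticket
def grab(n, f=None):
    m=camera_model(n); p,d=camera(n)
    if f: cv2.imwrite('pics/'+f, p[:,:,::-1])
    return p,d,m
def world(m,u,v,d):
    K=np.array(m['mtx']);c=np.linalg.inv(K)@np.array([u,v,1.])*d
    return np.array(m['R']).T@(c-np.array(m['t']))
def plane(m,u,v,z):
    K=np.array(m['mtx']);R=np.array(m['R']);o=-R.T@np.array(m['t']);r=R.T@np.linalg.inv(K)@np.array([u,v,1.])
    return o+r*(z-o[2])/r[2]
def cloud(m,d):
    K=np.array(m['mtx']);v,u=np.mgrid[:d.shape[0],:d.shape[1]]
    P=np.stack([u,v,np.ones_like(u)],-1)@np.linalg.inv(K).T*d[...,None]
    return (P-np.array(m['t']))@np.array(m['R'])
E
python3 - <<'E'
from h import *
for n in ['top','scene']:
    p,d,m=grab(n,n+'0.png'); print(n,(-np.array(m['R']).T@m['t']).round(3), (d==0).mean())
s=env.get_state(); print(s, env.pinch_z)
E
```

```text
top [0.453 0.161 1.178] 0.003924319727891156
scene [-0.041 -0.273  0.513] 0.012572278911564625
{'time': 0.1, 'joints': array([-1.3507193 ,  0.31163513,  0.01399167,  1.51291361, -0.00438779,
        1.31919962, -0.02719188]), 'joint_velocities': array([ 2.16544340e-04, -2.58710227e-03, -4.73005140e-04, -4.64520924e-03,
        3.65906491e-04,  1.91915130e-06, -1.32704363e-03]), 'tau': array([ 6.20778919e-04, -3.80853939e+01,  1.46525698e-01, -2.31244433e+01,
        1.22488366e-02,  8.07780947e-03, -5.81375204e-06]), 'eef_pos': array([0.14215808, 0.53062667, 0.23032868]), 'ee_rot': array([-3.13946985e+00,  1.00369621e-04,  2.87990460e+00]), 'contact_force': array([ 0.57317685,  0.22424698, -0.08369106]), 'wrist_torque': array([ 0.02773767,  0.00069843, -0.01578046]), 'gripper_force': 0.0, 'opening': 0.0853275265192211} 0.0187
```

View pics/top0.png

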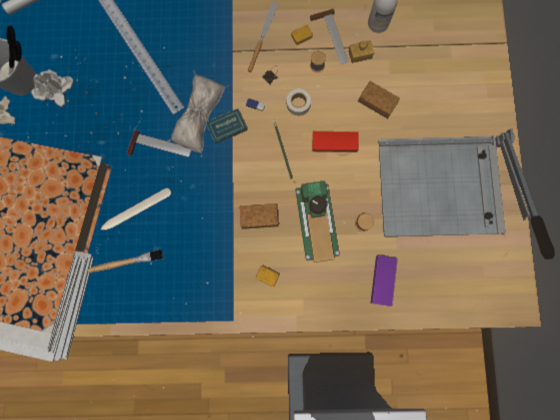

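View pics/scene0.png

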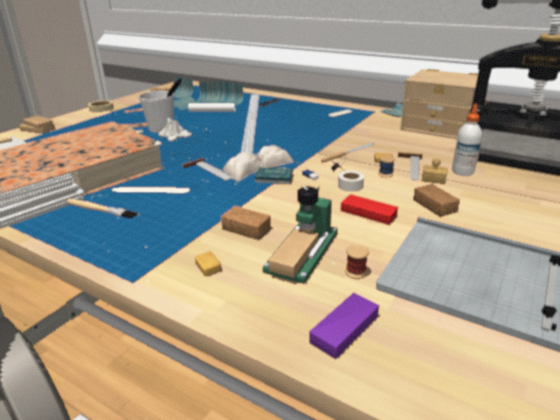

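The top view shows the clamp at about (318,222): knob at (318,204), pale block on the bed at (320,240). Candidates for the block are the pale one on the bed (320,240), the red one (335,141), the purple one (384,280), the cork blocks (259,216) and (379,99), and the beeswax (267,276). I choose the pale one on the bed. Next I'll measure it and check it in a close crop.

```bash
python3 - <<'E'
from h import *
p,d,m=grab('top'); X=cloud(m,d)
print(m['mtx'])
# close crop
c=p[170:275,230:400]; cv2.imwrite('pics/crop.png',cv2.resize(c,None,fx=4.7,fy=4.7,interpolation=cv2.INTER_CUBIC)[:,:,::-1])
hsv=cv2.cvtColor(p,cv2.COLOR_RGB2HSV)
roi=np.zeros(d.shape,bool); roi[175:270,285:350]=1
Z=X[...,2]
knob=roi&(Z>.115)
print('knob n',knob.sum(),X[knob].mean(0),np.percentile(Z[knob],[5,50,95]))
P=X[knob]; print('knob minmax',P.min(0),P.max(0))
bl=roi&(abs(Z-.041)<.006)&(hsv[...,0]<25)&(hsv[...,1]>50)
n,l,st,ce=cv2.connectedComponentsWithStats(bl.astype('u1')); k=1+st[1:,4].argmax(); b=l==k
print('block',st[k],np.median(Z[b])); 
r=cv2.minAreaRect(X[b][:,:2].astype('f4')); print(r, cv2.boxPoints(r).round(4))
g=roi&(hsv[...,0]>55)&(hsv[...,0]<95)&(hsv[...,1]>80)
P=X[g]
low=P[(P[:,2]<.03)]; print('bed',cv2.boxPoints(cv2.minAreaRect(low[:,:2].astype('f4'))).round(4), cv2.minAreaRect(low[:,:2].astype('f4')))
for nm,(u0,v0,u1,v1) in dict(cork=(235,200,283,232),spool=(352,210,376,234),wax=(252,262,284,290)).items():
    q=X[v0:v1,u0:u1].reshape(-1,3); q=q[q[:,2]>.008]; print(nm,q.min(0).round(3),q.max(0).round(3))
E
```

```text
[[456.76968987   0.         281.31062733]
 [  0.         456.76968987 203.97985322]
 [  0.           0.           1.        ]]
knob n 268 [0.62447338 0.09663279 0.22213146] [0.12318082 0.12870844 1.17831979]
knob minmax [0.4529591  0.07078001 0.11555879] [0.66329883 0.16124601 1.17831979]
block [308 212  26  50 889] 0.041815430858871495
((0.5749749541282654, 0.0813893973827362), (0.11819437146186829, 0.04996899142861366), 6.145061492919922) [[0.5135 0.0999]
 [0.5189 0.0502]
 [0.6364 0.0629]
 [0.6311 0.1126]]
bed [[0.5214 0.1172]
 [0.5302 0.0377]
 [0.6943 0.0558]
 [0.6856 0.1353]] ((0.607868492603302, 0.08648407459259033), (0.1651313602924347, 0.07999127358198166), 6.275003433227539)
cork [0.453 0.161 0.009] [0.664 0.283 1.178]
spool [ 0.589 -0.051  0.008] [ 0.63  -0.011  0.056]
wax [0.453 0.161 0.014] [0.508 0.245 1.178]
```

View pics/crop.png

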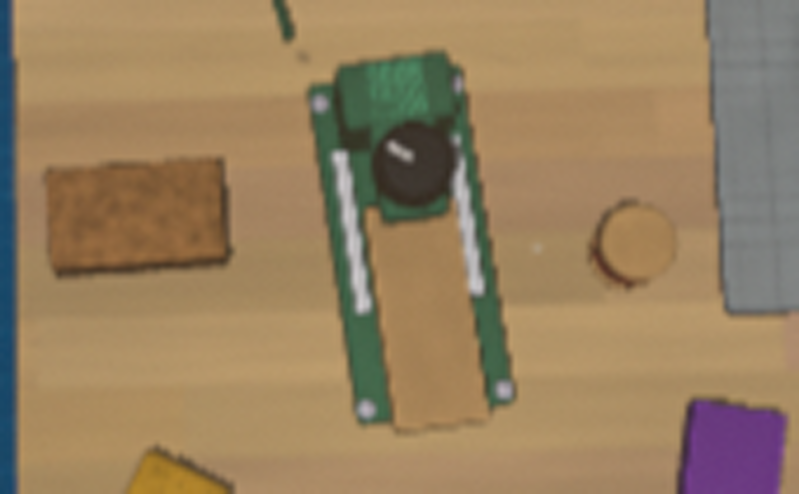

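The crop confirms the pale block lies between white rails under the green arm, with the black knob and its white line at about (414,163). The front end sticks out slightly past the bed front. Next I'll refine the clamp frame from the knob circle and block edges.

```bash
python3 - <<'E'
from h import *
p,d,m=grab('top'); X=cloud(m,d); Z=X[...,2]
hsv=cv2.cvtColor(p,cv2.COLOR_RGB2HSV)
roi=np.zeros(d.shape,bool); roi[175:270,285:350]=1
k=roi&(Z>.115)&(Z<.16)&(d>0); k=cv2.morphologyEx(k.astype('u1'),cv2.MORPH_OPEN,np.ones((3,3)))>0
P=X[k]; print('knob top z',np.percentile(P[:,2],[10,50,90]),P.min(0),P.max(0))
v,u=np.nonzero(k); (cu,cv_),r=cv2.minEnclosingCircle(np.stack([u,v],1).astype('f4')); print(cu,cv_,r, plane(m,cu,cv_,np.median(P[:,2])), 'mean',plane(m,u.mean(),v.mean(),np.median(P[:,2])))
w=k&(hsv[...,2]>120); print('white',[(X[a,b]-[*plane(m,cu,cv_,np.median(P[:,2]))]).round(3)[:2] for a,b in zip(*np.nonzero(w))][:8])
col=roi&(Z>.055)&(Z<.11)&(hsv[...,0]>55)&(hsv[...,0]<95); print('arm/col z',np.percentile(X[col][:,2],[5,50,95]), cv2.minAreaRect(X[col][:,:2].astype('f4')))
# rails: white low sat
rl=roi&(Z<.035)&(hsv[...,1]<60)&(hsv[...,2]>140)
n,l,st,ce=cv2.connectedComponentsWithStats(rl.astype('u1'))
for i in range(1,n):
    if st[i,4]>20:
        q=X[l==i][:,:2].astype('f4'); print('rail',st[i],cv2.fitLine(q,cv2.DIST_L2,0,.01,.01).ravel(), np.median(X[l==i][:,2]))
for nm,(u0,v0,u1,v1) in dict(cork=(235,200,283,232),wax=(252,262,284,290),purple=(368,250,402,310)).items():
    q=X[v0:v1,u0:u1].reshape(-1,3); q=q[(q[:,2]>.009)&(q[:,2]<.2)]; print(nm,q.min(0).round(3),q.max(0).round(3))
E
```

```text
knob top z [0.1254506  0.12868994 0.13137899] [0.62246829 0.07098697 0.11523132] [0.66074572 0.10883544 0.13394903]
317.78570556640625 203.92857360839844 8.786108016967773 [0.64093346 0.09059786 0.12868994] mean [0.64130066 0.08998599 0.12868994]
white [array([0.01 , 0.011]), array([0.007, 0.011]), array([0.007, 0.009]), array([0.007, 0.006]), array([0.004, 0.009]), array([0.004, 0.006]), array([0.005, 0.004]), array([0.002, 0.006])]
arm/col z [0.08126124 0.08484616 0.08840753] ((0.6619647741317749, 0.09245382994413376), (0.08097448199987411, 0.057149410247802734), 7.333193302154541)
rail [301 202   8  35  95] [0.99249136 0.12231468 0.6219594  0.11898454] 0.02461948760315074
rail [327 204   6  29  70] [0.99488246 0.10103884 0.6207244  0.05603047] 0.025152926415233718
cork [0.605 0.188 0.009] [0.664 0.283 0.04 ]
wax [0.458 0.19  0.014] [0.505 0.245 0.026]
purple [ 0.402 -0.108  0.009] [ 0.526 -0.04   0.033]
```

Call:
apply_moves(
  steps=[0.5,0.6,-0.8,0,0.5,0.7,1.2,-1.6,0,1.0,1,1.8,-2.4,0,1.5,1,2.4,-3.2,0,2,1,3,-4,0,2.5,1,3.6,-4.8,0,3,1,4.2,-5.6,0,3.5,1,4.8,-6.4,0,3.5,1,5.4,-7.2,0,3.5,1,6,-8,0,3.5,1,6.6,-8.8,0,3.5,1,6.86,-9.18,0,3.5,1,6.86,-9.18,0,3.5,1,6.86,-9.18,0,3.5],
)

```text
time: 1.95
eef_pos: [0.4845, 0.0739, 0.231]
ee_rot: [3.14, -0.001, -3.035]
contact_force: [-0.0, 0.4, -0.4]
opening: -0.0
gripper_force: 0.0
```

Knob axis is at about (0.641, 0.0905) and clamp yaw about 0.109. The knob top height gives a turn of about 2 rad, and the block is about 34 mm short of the stop. All of these are within the given ranges. Next: descend in front of the block.

Call:
apply_moves(
  steps=[1,0,0,-0.9,0,1,0,0,-1.8,0,1,0,0,-2.7,0,1,0,0,-3.5,0,1,0,0,-4.0,0,1,0,0,-4.1,0,1,0,0,-4.1,0],
)

```text
time: 2.82
eef_pos: [0.4854, 0.0735, 0.0268]
ee_rot: [3.141, 0.001, -3.035]
contact_force: [-0.6, 0.3, -0.5]
opening: 0.0001
gripper_force: 0.0
```

```bash
python3 - <<'E'
from h import *
grab('scene','s1.png'); p=cv2.imread('pics/s1.png')[150:330,180:420]; cv2.imwrite('pics/s1c.png',cv2.resize(p,None,fx=3,fy=3,interpolation=cv2.INTER_CUBIC))
E
```

```text
(no output)
```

View pics/s1c.png

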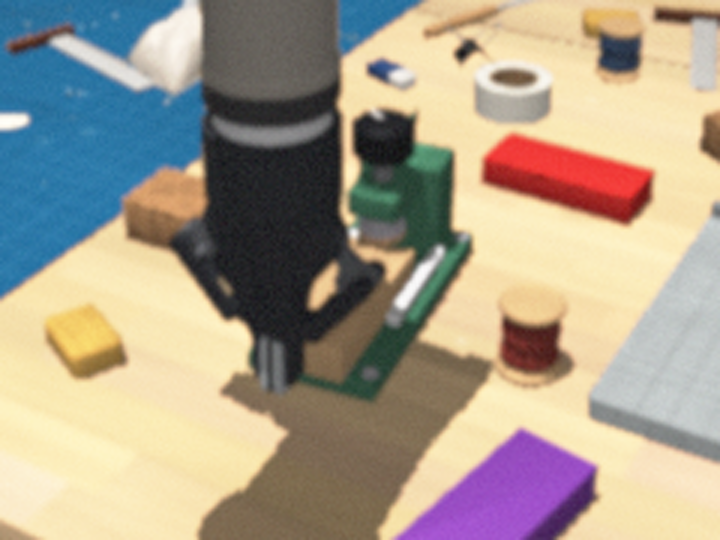

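The closed fingers stand at crop (275,365), just in front of the block's end (325,350), and nothing else is near. Next: push.

Call:
apply_moves(
  steps=[1,0.1,0.01,0,0,1,0.2,0.02,0,0,1,0.3,0.03,0,0,1,0.36,0.04,0,0,1,0.42,0.045,0,0,1,0.48,0.05,0,0,1,0.54,0.06,0,0,1,0.6,0.065,0,0,1,0.66,0.07,0,0,1,0.72,0.08,0,0,1,0.78,0.085,0,0,1,0.84,0.09,0,0,1,0.9,0.1,0,0,1,0.94,0.1,0,0,1,0.96,0.1,0,0,1,0.98,0.1,0,0],
)

```text
time: 4.88
eef_pos: [0.5342, 0.0773, 0.0263]
ee_rot: [3.142, -0.0, -3.037]
contact_force: [-0.9, 0.7, 0.9]
opening: -0.0001
gripper_force: 0.3
```

Block friction is small. I'll go on in 1 mm rows until the force rises.

Call:
apply_moves(
  steps=[1,0.02,0.002,0,0,1,0.04,0.004,0,0,1,0.06,0.006,0,0,1,0.08,0.009,0,0,1,0.1,0.011,0,0,1,0.1,0.011,0,0],
)

```text
time: 5.62
eef_pos: [0.5377, 0.0777, 0.026]
ee_rot: [3.141, -0.003, -3.037]
contact_force: [-5.4, -0.7, 3.5]
opening: -0.0
gripper_force: 2.7
```

Call:
apply_moves(
  steps=[1,0.02,0.002,0,0,1,0.04,0.004,0,0,1,0.06,0.006,0,0,1,0.06,0.006,0,0],
)

```text
time: 6.12
eef_pos: [0.5377, 0.0777, 0.0255]
ee_rot: [3.141, -0.01, -3.037]
contact_force: [-10.5, -1.2, 6.6]
opening: -0.0004
gripper_force: 5.0
```

The block is stopped: position holds while the force climbs. Back off, rise and check.

Call:
apply_moves(
  steps=[1,-0.3,-0.03,0,0,1,-0.7,-0.08,0,0,1,-0.8,-0.09,0.5,0,1,-0.8,-0.09,1.5,0,0.5,-0.8,-0.09,2.5,0,0,-0.8,-0.09,3.5,0,0,-0.8,-0.09,4,0,0,-0.8,-0.09,4,0],
)

```text
time: 7.12
eef_pos: [0.5052, 0.0739, 0.229]
ee_rot: [3.141, 0.009, -3.037]
contact_force: [0.6, 0.6, -0.1]
opening: 0.0725
gripper_force: 0.0
```

```bash
python3 - <<'E'
from h import *
from scipy.spatial.transform import Rotation
p,d,m=grab('wrist','w1.png'); X=cloud(m,d); Z=X[...,2]
s=env.get_state(); print(s['eef_pos'],s['joints'].round(2),(-np.array(m['R']).T@m['t']).round(3))
hsv=cv2.cvtColor(p,cv2.COLOR_RGB2HSV)
b=(abs(Z-.041)<.006)&(hsv[...,0]<25)&(hsv[...,1]>40)&(X[...,0]>.45)&(X[...,0]<.7)&(abs(X[...,1]-.085)<.06)
n,l,st,ce=cv2.connectedComponentsWithStats(b.astype('u1')); k=1+st[1:,4].argmax(); q=X[l==k]; print(st[k],np.median(q[:,2]))
c=np.array([.641,.0905]);a=np.array([np.cos(.109),np.sin(.109)])
qq=(q[:,:2]-c); print('block x_c',np.percentile(qq@a,[1,3,97,99]),'y_c',np.percentile(qq@[-a[1],a[0]],[2,98]))
kn=(Z>.115)&(Z<.145)&(X[...,0]>.6)&(X[...,0]<.68)&(abs(X[...,1]-.09)<.04); print('knob',kn.sum(),X[kn].min(0) if kn.any() else 0,X[kn].max(0) if kn.any() else 0)
E
```

```text
[0.503626   0.07383394 0.22701873] [-0.56  0.24  0.46  1.65 -0.11  1.28  1.6 ] [0.434 0.066 0.372]
[ 251  227   53  114 4440] 0.04198319176845772
block x_c [-0.0929644  -0.09244585  0.0070926   0.01973279] y_c [-0.0261771   0.02190374]
knob 1992 [0.61808982 0.06918504 0.11501071] [0.65357596 0.11047704 0.13149661]
```

View pics/w1.png

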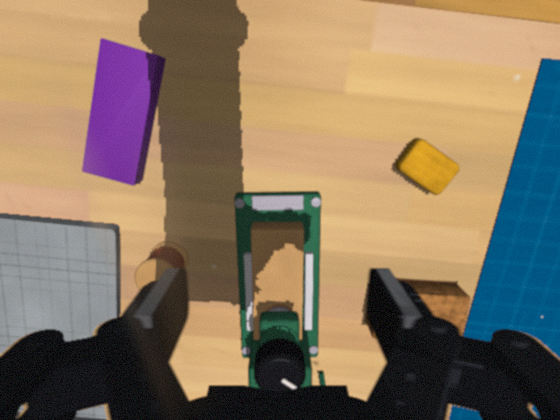

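The wrist view shows the block seated: the bed's bare front strip is at (278,203) and the block's front edge at row 222. It measures x_c = -92.7 mm against an expected -92. The knob at (279,362) is partly hidden, so I'll back off a little to fix its centre precisely.

Call:
apply_moves(
  steps=[0,-0.5,0,0,0,0,-1,0,0,0,0,-1,0,0,0,0,-1,0,0,0],
)

```text
time: 7.68
eef_pos: [0.4527, 0.0737, 0.2256]
ee_rot: [-3.141, -0.0, -3.037]
contact_force: [1.0, 0.6, 0.0]
opening: 0.0856
gripper_force: 0.0
```

```bash
python3 - <<'E'
from h import *
for n in ['wrist','top']:
    p,d,m=grab(n); X=cloud(m,d); Z=X[...,2]
    hsv=cv2.cvtColor(p,cv2.COLOR_RGB2HSV)
    kn=(Z>.11)&(Z<.145)&(X[...,0]>.605)&(X[...,0]<.68)&(abs(X[...,1]-.09)<.035)
    kn=cv2.morphologyEx(kn.astype('u1'),cv2.MORPH_OPEN,np.ones((3,3)))
    n_,l,st,ce=cv2.connectedComponentsWithStats(kn);k=1+st[1:,4].argmax()
    zt=np.percentile(Z[l==k],60); 
    # top-face: within 5mm of top
    t=((l==k)&(Z>zt-.006)).astype('u1'); c=max(cv2.findContours(t,0,1)[0],key=len)
    w=np.array([plane(m,u,v,zt)[:2] for u,v in c[:,0]]).astype('f4')
    print(n,st[k],'zt',zt,'circle',cv2.minEnclosingCircle(w),'ellipse',cv2.fitEllipse(w), 'mean',X[t>0].mean(0))
E
```

```text
Traceback (most recent call last):
ValueError: attempt to get argmax of an empty sequence
```

```bash
python3 - <<'E'
from h import *
p,d,m=grab('wrist','w2.png'); X=cloud(m,d); print((-np.array(m['R']).T@m['t']).round(3)); 
for v in range(250,420,20): print(v,[(X[v,u].round(3).tolist(),p[v,u].tolist()) for u in (279,)])
E
```

```text
[0.383 0.066 0.369]
250 [([0.523, 0.082, 0.019], [151, 144, 153])]
270 [([0.545, 0.085, 0.018], [47, 102, 74])]
290 [([0.555, 0.086, 0.042], [191, 146, 99])]
310 [([0.577, 0.088, 0.042], [181, 139, 91])]
330 [([0.6, 0.09, 0.041], [191, 147, 95])]
350 [([0.623, 0.093, 0.042], [174, 133, 84])]
370 [([0.618, 0.092, 0.077], [28, 55, 37])]
390 [([0.632, 0.094, 0.087], [25, 45, 37])]
410 [([0.442, 0.072, 0.308], [20, 17, 20])]
```

View pics/w2.png

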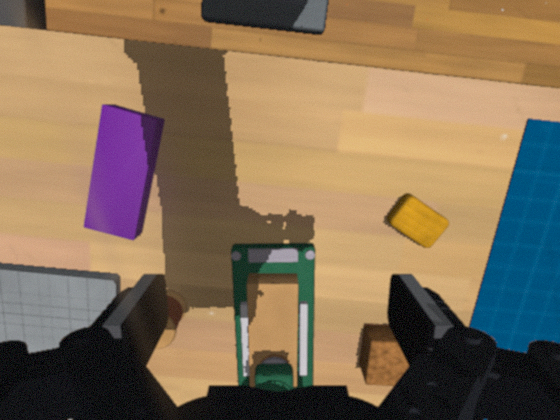

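The wrist image's bottom is the robot's forward direction, so the view has to be taken with the tool farther forward.

Call:
apply_moves(
  steps=[0,0.6,0.06,0,0,0,1.3,0.13,0,0,0,2,0.2,0,0,0,2.3,0.24,0,0,0,2.3,0.24,0,0,0,2.3,0.24,0,0],
)

```text
time: 8.52
eef_pos: [0.5669, 0.0854, 0.2259]
ee_rot: [-3.141, -0.001, -3.037]
contact_force: [-1.0, 0.5, -0.1]
opening: 0.0853
gripper_force: 0.0
```

```bash
cat > knob.py <<'E'
from h import *
def knob(n):
    p,d,m=grab(n); X=cloud(m,d); Z=X[...,2]
    kn=(Z>.105)&(Z<.14)&(X[...,0]>.605)&(X[...,0]<.68)&(abs(X[...,1]-.09)<.035)
    kn=cv2.morphologyEx(kn.astype('u1'),cv2.MORPH_OPEN,np.ones((3,3)))
    n_,l,st,ce=cv2.connectedComponentsWithStats(kn)
    if n_<2: print(n,'none',camera_model(n)['t']); return
    k=1+st[1:,4].argmax()
    zt=np.percentile(Z[l==k],60) 
    t=((l==k)&(Z>zt-.006)).astype('u1'); c=max(cv2.findContours(t,0,1)[0],key=len)
    w=np.array([plane(m,u,v,zt)[:2] for u,v in c[:,0]]).astype('f4')
    (x,y),r=cv2.minEnclosingCircle(w); e=cv2.fitEllipse(w)
    print(n,st[k],'zt %.4f circle %.4f %.4f r %.4f'%(zt,x,y,r),'ellipse',np.round(e[0],4),np.round(e[1],4))
    wl=(t>0)&(p.min(-1)>110); q=X[wl][:,:2]
    if len(q)>5: print('  line n',len(q),q.mean(0).round(4),'dir deg',np.degrees(np.arctan2(*(q.mean(0)-e[0])[::-1])).round(1))
if __name__=='__main__':
    knob('wrist'); knob('top'); print(env.get_state()['eef_pos'])
E
python3 knob.py
```

```text
wrist [ 245  272   57   62 2723] zt 0.1292 circle 0.6377 0.0894 r 0.0213 ellipse [0.6378 0.0897] [0.0398 0.0407]
  line n 94 [0.6451 0.0973] dir deg 46.2
top none [0.192602  0.6509377 1.0764731]
[0.56674782 0.0855348  0.22636752]
```

The wrist camera gives the knob at (0.638, 0.090) with diameter 40 mm, which matches the given size. The top camera gave (0.641, 0.0905), so I'll take (0.639, 0.090). The knob top is at 0.129, so the turn is about 1.8. Next: move over the knob, descend and close.

Call:
apply_moves(
  grip_force=50,
  steps=[0,0.7,0.04,0,0,0,1.3,0.08,0,0,0,1.44,0.09,0,0,0,1.44,0.09,-0.6,0,0,1.44,0.09,-1.2,0,0,1.44,0.09,-1.8,0,0,1.44,0.09,-2.3,0,0,1.44,0.09,-2.55,0,0,1.44,0.09,-2.57,0,0,1.44,0.09,-2.57,0],
)

```text
time: 9.88
eef_pos: [0.64, 0.0902, 0.0992]
ee_rot: [3.141, 0.002, -3.037]
contact_force: [0.4, 0.6, 0.4]
opening: 0.0853
gripper_force: 0.0
```

Call:
apply_moves(
  steps=[0.2,0,0,0,0,0.35,0,0,0,0,0.45,0,0,0,0,0.55,0,0,0,0,0.7,0,0,0,0,0.7,0,0,0,0,0.7,0,0,0,0],
)

```text
time: 10.75
eef_pos: [0.6395, 0.0899, 0.0983]
ee_rot: [-3.141, 0.001, -3.037]
contact_force: [-0.5, -0.4, 3.7]
opening: 0.0387
gripper_force: 50.0
```

Gripped at 39 mm opening, centred (side force under 1 N). Next: turn clockwise, lowering as the screw does.

Call:
apply_moves(
  steps=[0.7,0,0,-0.003,-1,0.7,0,0,-0.007,-2,0.7,0,0,-0.01,-3,0.7,0,0,-0.013,-4,0.7,0,0,-0.017,-5,0.7,0,0,-0.02,-6,0.7,0,0,-0.023,-7,0.7,0,0,-0.027,-8,0.7,0,0,-0.03,-9,0.7,0,0,-0.033,-10,0.7,0,0,-0.037,-11,0.7,0,0,-0.04,-12,0.7,0,0,-0.04,-12],
)

```text
time: 12.38
eef_pos: [0.6399, 0.0905, 0.0963]
ee_rot: [3.14, 0.0, 1.991]
contact_force: [-0.4, -0.1, 4.5]
opening: 0.0384
gripper_force: 50.1
```

```bash
python3 -c "
from h import *
s=env.get_state();print(s['joints'].round(2),s['wrist_torque'].round(3),s['contact_force'].round(1),s['ee_rot'])"
```

```text
[-0.61  0.69  0.72  1.43 -0.47  1.19  0.6 ] [ 0.071  0.062 -0.135] [-0.4 -0.1  4.5] [3.14022686e+00 3.97422853e-04 1.99109253e+00]
```

Turned 1.26 rad with 0.13 N m of resistance, which is the screw friction, so the grip isn't slipping. Continue.

Call:
apply_moves(
  steps=[0.7,0,0,-0.003,-1,0.7,0,0,-0.007,-2,0.7,0,0,-0.01,-3,0.7,0,0,-0.013,-4,0.7,0,0,-0.017,-5,0.7,0,0,-0.02,-6,0.7,0,0,-0.023,-7,0.7,0,0,-0.027,-8,0.7,0,0,-0.027,-8],
)

```text
time: 13.5
eef_pos: [0.6405, 0.0906, 0.0953]
ee_rot: [3.139, -0.001, 1.154]
contact_force: [-0.0, 0.7, 4.6]
opening: 0.0388
gripper_force: 50.2
```

```bash
cat > st.py <<'E'
from h import *
s=env.get_state();print(s['joints'].round(2),s['wrist_torque'].round(3),s['contact_force'].round(1),s['ee_rot'].round(4))
E
python3 st.py
```

```text
[-0.7   0.76  0.91  1.44 -0.61  1.24 -0.14] [ 0.113 -0.015  0.03 ] [-0.   0.7  4.6] [ 3.1393e+00 -1.4000e-03  1.1539e+00]
```

Call:
apply_moves(
  steps=[0.7,0,0,-0.003,-1,0.7,0,0,-0.007,-2,0.7,0,0,-0.01,-3,0.7,0,0,-0.013,-4],
)

```text
time: 14.0
eef_pos: [0.6414, 0.0909, 0.0951]
ee_rot: [3.139, -0.004, 0.736]
contact_force: [3.4, 1.2, 4.3]
opening: 0.0382
gripper_force: 49.9
```

```bash
python3 st.py
```

```text
[-0.74  0.8   1.    1.44 -0.68  1.27 -0.51] [ 0.134 -0.559  1.052] [3.4 1.2 4.3] [ 3.1386 -0.0036  0.7364]
```

Torque has risen to 1.05 N m, so the pad is meeting the block. I'll grip harder and go on in small steps.

Call:
apply_moves(
  grip_force=90,
  steps=[0.75,0,0,0,0,0.75,0,0,0,0,0.75,0,0,-0.002,-0.5,0.75,0,0,-0.003,-1,0.75,0,0,-0.003,-1],
)

```text
time: 14.62
eef_pos: [0.6431, 0.0919, 0.0953]
ee_rot: [3.137, -0.007, 0.636]
contact_force: [4.0, 1.6, 5.2]
opening: 0.0377
gripper_force: 91.3
```

```bash
python3 st.py
```

```text
[-0.75  0.81  1.02  1.44 -0.7   1.28 -0.61] [ 0.265 -1.034  0.862] [4.  1.6 5.2] [ 3.1371 -0.0071  0.6359]
```

Call:
apply_moves(
  steps=[0.75,0,0,-0.002,-0.5,0.75,0,0,-0.003,-1,0.75,0,0,-0.005,-1.5,0.75,0,0,-0.007,-2,0.75,0,0,-0.007,-2],
)

```text
time: 15.25
eef_pos: [0.6437, 0.0914, 0.0953]
ee_rot: [3.137, -0.009, 0.428]
contact_force: [6.0, 0.2, 4.3]
opening: 0.0377
gripper_force: 93.3
```

```bash
python3 st.py
```

```text
[-0.77  0.83  1.07  1.44 -0.74  1.3  -0.79] [ 0.128 -1.261  1.38 ] [6.  0.2 4.3] [ 3.1369 -0.0087  0.4279]
```

Call:
apply_moves(
  grip_force=110,
  steps=[0.8,0,0,0,0,0.8,0,0,0,0,0.8,0,0,-0.002,-0.5,0.8,0,0,-0.003,-1,0.8,0,0,-0.003,-1],
)

```text
time: 15.88
eef_pos: [0.6417, 0.0903, 0.0953]
ee_rot: [3.14, -0.005, 0.318]
contact_force: [0.9, 0.7, 9.9]
opening: 0.0373
gripper_force: 109.5
```

```bash
python3 st.py
```

```text
[-0.78  0.84  1.09  1.44 -0.75  1.31 -0.89] [ 0.042 -0.274  0.122] [0.9 0.7 9.9] [ 3.1397 -0.0053  0.3175]
```

Torque dropped, so it may be slipping at the stop. I'll release, rise, turn back and look at the white line.

Call:
apply_moves(
  steps=[0.4,0,0,0,0,0,0,0,0,0,0,0,0,0,0,0,0,0,0,0,0,0,0,0.3,0,0,0,0,1,0,0,0,0,1.8,1,0,-0.4,0,2.6,2.7,0,-0.9,-0.05,2.6,4.4,0,-1.44,-0.1,2.6,6.1,0,-1.44,-0.1,2.6,7.8,0,-1.44,-0.1,2.6,9.5,0,-1.44,-0.1,2.6,11.2,0,-1.44,-0.1,2.6,12.9,0,-1.44,-0.1,2.6,14.6,0,-1.44,-0.1,2.6,16.3,0,-1.44,-0.1,2.6,18,0,-1.44,-0.1,2.6,19.7,0,-1.44,-0.1,2.6,21.4,0,-1.44,-0.1,2.6,23.1],
)

```text
time: 18.38
eef_pos: [0.5676, 0.0843, 0.2244]
ee_rot: [3.141, 0.002, 2.738]
contact_force: [-1.3, -0.5, -0.5]
opening: 0.0858
gripper_force: 0.0
```

Call:
apply_moves(
  steps=[0,0,0,0,1.7,0,0,0,0,3.4,0,0,0,0,4.9,0,0,0,0,4.9,0,0,0,0,4.9],
)

```text
time: 19.0
eef_pos: [0.5675, 0.0847, 0.2237]
ee_rot: [-3.141, 0.001, -3.04]
contact_force: [0.3, 0.2, 0.7]
opening: 0.0851
gripper_force: 0.0
```

```bash
python3 knob.py; python3 st.py
```

```text
wrist [ 247  272   56   60 2661] zt 0.1261 circle 0.6376 0.0896 r 0.0211 ellipse [0.6378 0.0896] [0.0398 0.0406]
  line n 25 [0.6428 0.0852] dir deg -40.9
top none [0.192602  0.6509377 1.0764731]
[0.56739027 0.08493806 0.22342519]
[-0.59  0.4   0.58  1.47 -0.22  1.33  1.68] [ 0.004 -0.03  -0.047] [-0.2 -0.8 -0.5] [-3.1414e+00  4.0000e-04 -3.0385e+00]
```

```bash
python3 - <<'E'
from h import *
p,d,m=grab('wrist','w3.png'); c=p[255:345,225:345]; cv2.imwrite('pics/w3c.png',cv2.resize(np.clip(c*1.8,0,255).astype('u1'),None,fx=6,fy=6,interpolation=cv2.INTER_CUBIC)[:,:,::-1])
X=cloud(m,d); t=(X[...,2]>.12)&(X[...,2]<.14)&(abs(X[...,0]-.638)<.022)
o=np.argwhere(t&(p.min(-1)>75)); q=np.array([plane(m,u,v,.126)[:2] for v,u in o])-[.6378,.0896]
print(len(o),np.degrees(np.arctan2(q[:,1],q[:,0])).round()[::6],np.hypot(*q.T).round(3)[::6], cv2.fitLine(q.astype('f4'),2,0,.01,.01).ravel())
E
```

```text
81 [-56. -58. -33. -57. -39. -62. -53. -34. -59. -50. -30. -58. -48. -55.] [0.006 0.008 0.005 0.01  0.006 0.014 0.01  0.007 0.014 0.011 0.007 0.016
 0.012 0.016] [ 0.28835273 -0.95752424  0.00614363 -0.00760622]
```

View pics/w3c.png

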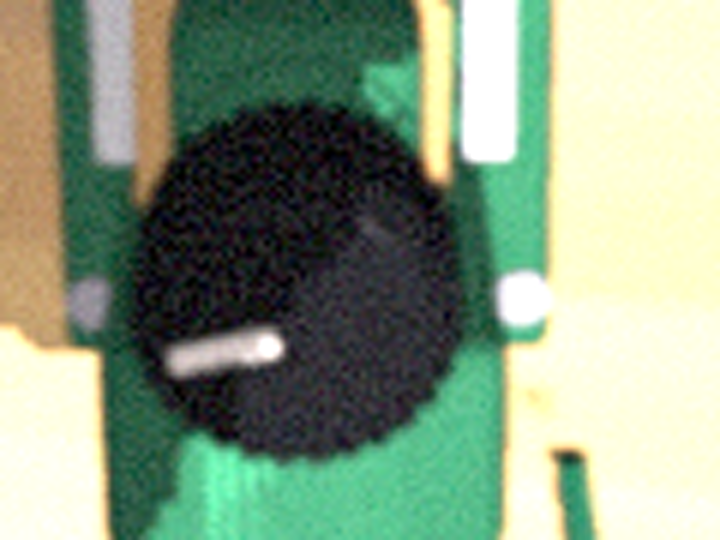

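The line stroke in the crop runs from (180,360) to (275,345). It has gone from about 55° to about -73°, roughly 2.25 rad, so the fingers slipped on the rest of the turn. The visible knob side biases the centre fit; the line and the grip both put the axis at x ≈ 0.6405. I'll re-grip at full force and test whether the knob is at the stop.

Call:
apply_moves(
  grip_force=120,
  steps=[0,0.7,0.05,0,0,0,1.3,0.1,0,0,0,1.47,0.11,0,0,0,1.47,0.11,-0.7,0,0,1.47,0.11,-1.4,0,0,1.47,0.11,-2.1,0,0,1.47,0.11,-2.5,0,0.2,1.47,0.11,-2.58,0,0.4,1.47,0.11,-2.58,0,0.5,1.47,0.11,-2.58,0,0.6,1.47,0.11,-2.58,0,0.8,1.47,0.11,-2.58,0,0.8,1.47,0.11,-2.58,0,0.8,1.47,0.11,-2.58,0],
)

```text
time: 20.9
eef_pos: [0.6419, 0.0901, 0.0963]
ee_rot: [-3.141, 0.003, -3.037]
contact_force: [-1.3, -1.2, 6.3]
opening: 0.0368
gripper_force: 119.5
```

Call:
apply_moves(
  steps=[0.8,0,0,-0.001,-0.3,0.8,0,0,-0.002,-0.6,0.8,0,0,-0.002,-0.6],
)

```text
time: 21.28
eef_pos: [0.6431, 0.09, 0.0963]
ee_rot: [-3.141, 0.006, -3.1]
contact_force: [1.0, -0.3, 6.1]
opening: 0.037
gripper_force: 120.0
```

```bash
python3 st.py
```

```text
[-0.5   0.65  0.54  1.42 -0.35  1.16  1.7 ] [-0.448 -0.352  0.206] [ 1.  -0.3  6.1] [-3.1407  0.0056 -3.0999]
```

Call:
apply_moves(
  steps=[0.8,0,0,-0.001,-0.5,0.8,0,0,-0.003,-1,0.8,0,0,-0.003,-1],
)

```text
time: 21.65
eef_pos: [0.645, 0.0896, 0.0964]
ee_rot: [-3.141, 0.01, 3.077]
contact_force: [5.7, -0.7, 4.3]
opening: 0.0373
gripper_force: 120.6
```

```bash
python3 st.py
```

```text
[-0.52  0.66  0.57  1.42 -0.36  1.16  1.6 ] [-0.41  -1.142 -0.042] [ 5.7 -0.7  4.3] [-3.1412  0.01    3.0774]
```

Call:
apply_moves(
  steps=[0.8,0,0,-0.001,-0.5,0.8,0,0,-0.003,-1,0.8,0,0,-0.003,-1],
)

```text
time: 22.02
eef_pos: [0.6469, 0.0888, 0.0965]
ee_rot: [-3.142, 0.014, 2.973]
contact_force: [8.4, -1.3, 0.8]
opening: 0.0369
gripper_force: 122.3
```

```bash
python3 st.py
```

```text
[-0.53  0.66  0.59  1.42 -0.38  1.16  1.51] [-0.656 -1.884  0.021] [ 8.4 -1.3  0.8] [-3.1416  0.0144  2.9726]
```

The readings are ambiguous: no torque, but the tool drifts along its own x. I'll release and check the line.

Call:
apply_moves(
  steps=[0.4,0,0,0,0,0,0,0,0,0,0,0,0,0,0,0,0,0,0.3,0,0,0,0,1,0,0,0,0,1.8,1,0,-0.6,0,2.6,2.6,0,-1.2,-0.05,2.6,2.6,0,-1.47,-0.11,2.6,2.6,0,-1.47,-0.11,2.6,2.6,0,-1.47,-0.11,2.6,2.6],
)

```text
time: 23.4
eef_pos: [0.568, 0.0853, 0.2243]
ee_rot: [3.141, 0.001, -3.037]
contact_force: [0.0, 0.6, 0.6]
opening: 0.0851
gripper_force: 0.0
```

```bash
cat > line.py <<'E'
from h import *
p,d,m=grab('wrist'); X=cloud(m,d); t=(X[...,2]>.12)&(X[...,2]<.14)&(abs(X[...,0]-.638)<.023)&(abs(X[...,1]-.09)<.023)
t=cv2.erode(t.astype('u1'),np.ones((5,5)))>0
o=np.argwhere(t&(p.min(-1)>75)); q=np.array([plane(m,u,v,.126)[:2] for v,u in o])
r=cv2.minAreaRect(q.astype('f4')); f=cv2.fitLine(q.astype('f4'),2,0,.01,.01).ravel()
print(len(o),'rect',r,'fit',f,'deg',np.degrees(np.arctan2(f[1],f[0])), 'z',np.percentile(X[t][:,2],[30,50,70]), env.get_state()['eef_pos'])
c=p[255:345,225:345]; cv2.imwrite('pics/lc.png',cv2.resize(np.clip(c*1.8,0,255).astype('u1'),None,fx=4,fy=4)[:,:,::-1])
E
python3 line.py
```

```text
65 rect ((0.6436824202537537, 0.08172747492790222), (0.004168299026787281, 0.013464218936860561), 11.82512378692627) fit [ 0.26953575 -0.9629904   0.64389     0.0819407 ] deg -74.36335 z [0.12595924 0.12635012 0.12669548] [0.56803991 0.08526074 0.22400389]
```

The line is unchanged at -74° (it was -73°): the knob did not move while the fingers slipped. Together with the 1.0 to 1.4 N m carried earlier, this suggests it is at the stop. I'll check with the pad gap in the scene view and the exact start angle from the first top picture.

```bash
python3 - <<'E'
from h import *
m=camera_model('top'); p=cv2.imread('pics/top0.png')
sub=p[190:220,300:335].astype(int); br=sub.min(-1)
mask=(br>85); yy,xx=np.nonzero(mask)
k=[(u+300,v+190) for u,v in zip(xx,yy) if np.hypot(u+300-317.8,v+190-203.9)<7]
w=np.array([br[v-190,u-300] for u,v in k],float)
q=np.array([plane(m,u,v,.129)[:2] for u,v in k]); f=cv2.fitLine(q.astype('f4'),2,0,.01,.01).ravel()
mu=(q*w[:,None]).sum(0)/w.sum()
print(len(k),f,np.degrees(np.arctan2(f[1],f[0])),mu, 'from axis(.641,.0903):',np.degrees(np.arctan2(mu[1]-.0903,mu[0]-.641)))
p,d,M=grab('scene'); K=np.array(M['mtx'])
c=np.array(M['R'])@[.641,.09,.07]+M['t']; c=K@c; u,v=(c[:2]/c[2]).astype(int); print(u,v)
s=p[v-50:v+60,u-70:u+70]; cv2.imwrite('pics/s2c.png',cv2.resize(np.clip(s*1.3,0,255).astype('u1'),None,fx=5.4,fy=5.4,interpolation=cv2.INTER_CUBIC)[:,:,::-1])
E
```

```text
15 [0.5097355 0.8603311 0.6467629 0.0982988] 59.35378 [0.64663903 0.09813494] from axis(.641,.0903): 54.256363703971736
307 215
```

View pics/s2c.png

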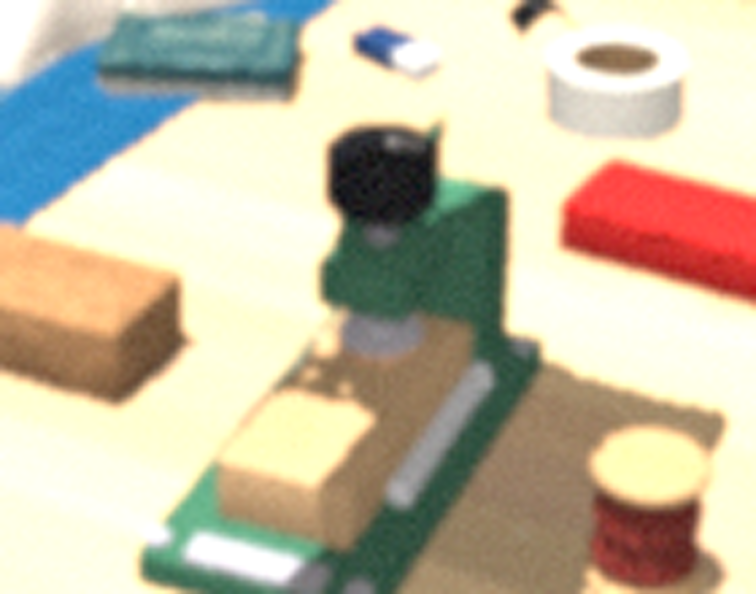

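The view shows the pad at (380,335) sitting on the block with no gap, the block seated back, and its front end at (275,510). The knob turned about 133° (2.3 rad). One more torque test at a different grip angle should confirm the firm stop.

Call:
apply_moves(
  grip_force=80,
  steps=[0,0.5,0.03,0,-1.7,0,1.0,0.07,0,-3.4,0,1.46,0.1,0,-5.1,0,1.46,0.1,0,-6.8,0,1.46,0.1,0,-8.5,0,1.46,0.1,-0.6,-10.2,0,1.46,0.1,-1.2,-12,0,1.46,0.1,-1.6,-13.5,0,1.46,0.1,-1.9,-15,0,1.46,0.1,-2.3,-15,0,1.46,0.1,-2.56,-15,0,1.46,0.1,-2.56,-15,0.3,1.46,0.1,-2.56,-15,0.45,1.46,0.1,-2.56,-15,0.6,1.46,0.1,-2.56,-15,0.7,1.46,0.1,-2.56,-15,0.7,1.46,0.1,-2.56,-15,0.7,1.46,0.1,-2.56,-15],
)

```text
time: 25.75
eef_pos: [0.6401, 0.09, 0.0971]
ee_rot: [3.142, -0.0, 1.676]
contact_force: [-3.7, 0.2, 5.7]
opening: 0.038
gripper_force: 81.0
```

```bash
python3 st.py
```

```text
[-0.67  0.74  0.86  1.43 -0.57  1.23  0.35] [0.017 0.623 0.069] [-3.7  0.2  5.7] [ 3.1415e+00 -5.0000e-04  1.6757e+00]
```

Call:
apply_moves(
  steps=[0.7,0,0,0,-0.3],
)

```text
time: 25.88
eef_pos: [0.6401, 0.09, 0.0971]
ee_rot: [-3.142, 0.0, 1.647]
contact_force: [-3.0, -1.7, 4.9]
opening: 0.0378
gripper_force: 80.4
```

```bash
python3 st.py
```

```text
[-0.68  0.74  0.87  1.43 -0.57  1.23  0.32] [-0.181  0.601  1.622] [-3.  -1.7  4.9] [-3.1415e+00  3.0000e-04  1.6470e+00]
```

Call:
apply_moves(
  steps=[0.7,0,0,0,-0.3],
)

```text
time: 26.0
eef_pos: [0.6402, 0.0893, 0.0971]
ee_rot: [-3.142, 0.002, 1.616]
contact_force: [-4.0, -1.9, 4.5]
opening: 0.0379
gripper_force: 79.4
```

```bash
python3 st.py
```

```text
[-0.68  0.74  0.87  1.43 -0.58  1.24  0.3 ] [-0.419  0.564  1.512] [-4.  -1.9  4.5] [-3.1416e+00  1.8000e-03  1.6158e+00]
```

Call:
apply_moves(
  steps=[0.7,0,0,0,-0.5,0.7,0,0,0,-0.5],
)

```text
time: 26.25
eef_pos: [0.6401, 0.0882, 0.0971]
ee_rot: [-3.142, 0.003, 1.562]
contact_force: [-2.7, -2.1, 5.8]
opening: 0.0377
gripper_force: 79.4
```

```bash
python3 st.py
```

```text
[-0.69  0.75  0.89  1.43 -0.59  1.24  0.25] [-0.541  0.714  0.733] [-2.7 -2.1  5.8] [-3.1415  0.0032  1.5621]
```

Torque jumped from 0.07 to 1.6 N m within 0.03 rad, then the fingers slipped: it is at the firm stop. Next: release and retreat.

Call:
apply_moves(
  steps=[0.4,0,0,0,0,0,0,0,0,0,0,0,0,0,0,0,0,0,0,0,0,0,0,0.3,0,0,0,0,1,0,0,0,0,1.8,1.7,0,-0.6,0,2.6,3.4,0,-1.2,-0.05,2.6,5.1,0,-1.44,-0.1,2.6,6.8,0,-1.44,-0.1,2.6,8.5,0,-1.44,-0.1,2.6,10.2,0,-1.44,-0.1,2.6,11.9,0,-1.44,-0.1,2.6,13.6,0,-1.44,-0.1,2.6,15.3,0,-1.44,-0.1,2.6,16,0,-1.44,-0.1,2.6,16,0,-1.44,-0.1,2.6,16],
)

```text
time: 28.5
eef_pos: [0.5685, 0.0848, 0.2264]
ee_rot: [-3.142, 0.001, -3.049]
contact_force: [-1.0, -0.2, 0.7]
opening: 0.0854
gripper_force: 0.0
```

```bash
python3 line.py; python3 - <<'E'
from h import *
p,d,m=grab('wrist'); X=cloud(m,d); Z=X[...,2]; hsv=cv2.cvtColor(p,cv2.COLOR_RGB2HSV)
b=(abs(Z-.041)<.006)&(hsv[...,0]<25)&(hsv[...,1]>40)&(abs(X[...,0]-.57)<.1)&(abs(X[...,1]-.085)<.06)
c=np.array([.641,.0905]);a=np.array([np.cos(.109),np.sin(.109)]); print('front',np.percentile((X[b][:,:2]-c)@a,[1,3]))
p,d,m=grab('top'); X=cloud(m,d)
for nm,(u0,v0,u1,v1) in dict(cork=(235,200,283,232),spool=(352,210,376,234),wax=(252,262,284,290)).items():
    q=X[v0:v1,u0:u1].reshape(-1,3); q=q[(q[:,2]>.009)&(q[:,2]<.06)]; print(nm,q.min(0).round(3),q.max(0).round(3))
E
```

```text
75 rect ((0.6439375281333923, 0.08167992532253265), (0.003968402743339539, 0.013504046015441418), 14.41952896118164) fit [ 0.27618086 -0.9611057   0.6439096   0.08173198] deg -73.967606 z [0.12594903 0.12633785 0.1267195 ] [0.56846503 0.08492106 0.2261874 ]
front [-0.09278972 -0.09150292]
cork [0.605 0.188 0.01 ] [0.664 0.283 0.042]Traceback (most recent call last):
  File "<stdin>", line 7, in <module>
    return umr_minimum(a, axis, None, out, keepdims, initial, where)
ValueError: zero-size array to reduction operation minimum which has no identity
```

Knob line steady at -74°, block front at -92 mm, cork unmoved. The arm hides the spool from the top camera, but the scene view showed it upright in its place.

```bash
python3 -c "
from workcell import ticket
print(ticket.finish_job())"
```

```text
the job is handed in; nothing more can be done
None
```

The job is handed in: the maple block is fully back against the stop, the knob is screwed down clockwise to its firm stop with the pad on the block, and the gripper has let go and is clear of everything. I never touched the sanding block, spool or beeswax; only the sanding block got a final position check.

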